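# Fetch the pen bin from the drawer and hang it on the desk rail

## Robot

A 6-joint arm with a two-finger parallel gripper is mounted at the origin on the work surface. World frame = base frame: x ahead of the robot, y to its left, z up, the work surface at z = 0. Lengths are in m, angles in rad, forces in N, time in s.
With the tool pointing down it reaches from about 0.25 to 0.775 m from the base axis. Payload 4 kg.
Tool frame: the origin (TCP) lies on the centre line of the jaws, within the pads' length; the fingertips stand 22 mm ahead of it and the grasp point (between the pads) lies 3 mm ahead of it; z points along the fingers, y is the direction in which the jaws open and shut (so a half turn about z gives the same grasp; the last joint's range is limited). The gripper opens to 94 mm and grips with 3 to 60 N. Pads are 16 mm wide; open, the fingers measure 119 mm over their backs; the gripper's body (75 mm by 177 mm) begins 78 mm behind the grasp point.
Start: joints at [-1.434, 0.087, 1.371, -0, 1.684, -0.103], TCP at [0.131, -0.534, 0.228] pointing down, gripper open.
Joint ranges: [-3.1, 3.1], [-0.76, 2.03], [0.27, 2.55], [-1.08, 4.22], [0.17, 2.65], [-2.57, 2.57]. Speed limits (rad/s): [2.79, 2.79, 3.14, 3.14, 3.14, 3.14].

## Interface

Orientations are given as [roll, pitch, yaw] about the fixed x, y, z axes, in that order (R = Rz(yaw) Ry(pitch) Rx(roll)).
In Python, from bench import robot gives the robot as it stands. The module is installed in compiled form; this text tells all that it offers.
- The arm moves only by the shell command python3 -m inch 'ROWS'. ROWS is JSON, a list of rows, each an object with "linear": the shift along the world's x, y, z scaled (see below), a list of three; "twist": the turn about the world's z scaled (see below); "gripper": the opening, from 0 (shut) to 1 (fully open). In form: [{"linear": [x, y, z], "twist": twist, "gripper": gripper}, ...]. A call has 1 to 10 rows; each row is the pose to reach, as a shift and turn from the pose commanded when the call began; what a row does not reach only later rows make up. The controller multiplies each number of a shift by 0.1 m and each number of a turn by 60 degrees. A row lasts 1/12 s, in which the tool goes at most 41.7 mm and 7.16 degrees, less where a joint would pass 70% of its speed; a pose out of reach is approached as far as the arm can. A call with a number of a shift or a turn outside -1 to 1 is refused whole. A call with a gripper value outside its range is refused whole. The fingers move at their own pace and stop on an object; the grip force is fixed at half the most. Time passes only in rows, so rows that repeat a pose let the fingers close. It gives the time, the measured TCP pose, the force and the opening at its end, in the units of the state.
- robot.get_obs(): the state, without advancing time (a new reading comes with each control period).
- robot.snapshot(name): name is "scene" or "top"; returns a dict with "image" (480x640x3 uint8, red, green, blue), "depth" (480x640 float32, m along the optical axis (not along the pixel's ray), 0 where there is no reading), "mtx" (3x3 intrinsics, pixels), "rvec" (rotation vector, rad) and "tvec" (3), from world to camera coordinates, as OpenCV has them. Camera axes: x right, y down, z forward; pixel columns grow to the right and rows downward; lengths in m; the calibration is good to about 2 mm. A picture is of the moment at which its call begins.
- robot.close_job(): hands the job in, once; it reports no verdict.
The state is a dict: "time": time; "joint_positions": joint angles; "qvel": joint speeds; "joint_torque": joint torques, N m; "tool_pos": TCP position; "ee_rot": TCP orientation; "wrist_force": force on the tool from outside, world axes, zero at the start; "wrist_torque": the same for the moment, N m; "width": finger opening in m.
Only numpy, scipy, OpenCV 4.12 (cv2) and the standard library are available. Lean on these libraries where they do the work, as an engineer would, in place of code of your own. Each camera call takes 0.05 s, during which the arm holds its last target.

## Task

Pull the drawer of the little desk unit out to its stop and take out the empty pen bin. Hook the bin's lip over the upper bar of the desk rail, on the free stretch beside the bin already hanging there, and swing it down so that it hangs flat against the lower bar. Let go of it, leave the drawer fully out, and leave the other things on the desk where they are.

Things in the scene. Friction and masses are not known exactly. Their poses are not given: they have to be found in the camera images.
- unit: White desk unit, fixed, with one drawer under a light wooden shelf that is its top. Origin on the desk; x runs from its front to its back, y to the left seen from the front, z up. 200 mm wide (y -100 to 100); the shut drawer's front face is at x = 45 mm, the back at x = 237 mm. Its lower part, up to z = 132 mm, is a shut cupboard that does not open.
- shelf_edge (a point): Middle of the shelf's front lower edge. Shelf: z = 280 to 295 mm, 240 mm wide; it juts out 30 mm beyond the shut drawer's face, over the handle, so a gripper must reach the handle leaning back some 25 to 40 degrees, fingers pointing forward and down under the edge.
- drawer (a joint): How far the drawer is out, m: 0 shut, 0.145 at its stop; slides along the unit's -x with about 2 N of friction and stays where left. Inner width 158 mm, inner floor at z = 140 mm; front panel 12 mm thick, top at z = 220 mm; side walls' top at z = 196 mm. A cardboard block fills the rear from 153 mm behind the front face.
- pull (a point): Middle of the drawer's steel handle, an upright round bar, 12 mm thick, 60 mm tall (z = 150 to 210 mm, this point at z = 180 mm), 35 mm in front of the drawer's face. It moves with the drawer; axes as the unit's. Pinch it across y.
- bin: Empty open steel pen bin, loose, upright in the drawer just behind its front. 60 (x) x 56 (y) x 85 mm tall, 0.18 kg. Origin: centre of underside; +x to its lip, at the rear. Lip: plate 50 mm wide, underside z = 81 mm, from the +x wall (x = 30 mm) to x = 52 mm, ending in a flange (x = 48 to 52 mm) turned down to z = 65 mm: a slot 18 mm wide, open below. Grip it across y by its side walls.
- rail: Dark steel desk rail, fixed. Origin on the desk under the upper bar; x points away from the robot's side, y left, z up. Base plate 8 mm thick (x = -25 to 115 mm, 340 mm wide), posts at y = +-160 mm, two level round bars along y. A grey bin with pencils hangs fixed at the left end on the robot's side (y = 65 to 145 mm, pencils up to z = 305 mm).
- free_rail (a point): Middle of the free stretch of the upper bar, on its centre line, at (0, -40, 220) mm of the rail; the bar is 10 mm thick; axes as the rail's. The pen bin hangs on the -x side, its middle up to 70 mm to either side of this point.
- low_bar (a point): On the lower bar's centre line, at (-8, -40, 164) mm of the rail; 10 mm thick. Hung flat, the bin's back touches this bar while its flange is behind the upper bar, with no play: to get the lip on, swing the bin's foot out towards -x (some 10 to 25 degrees), lower the lip over the upper bar, then swing the foot in.
- glue: Bystander: white glue stick, 30 mm across, 95 mm tall, upright on the desk. Origin at its underside.
- mug: Bystander: white mug, 76 mm across, 85 mm tall, on the unit's riser shelf. Origin at its underside.
- book: Bystander: grey book, 150 x 110 x 22 mm, on the desk. Origin at its underside.
- tape: Bystander: black tape dispenser, 140 x 55 mm, 84 mm tall, on the desk. Origin at its underside.
- tin: Bystander: bare metal tin, 70 mm across, 70 mm tall, on the rail's base plate behind the bars. Origin at its underside.
- eraser: Bystander: white eraser, 65 x 30 x 18 mm, on the desk. Origin at its underside.

How it is judged:
By the outcome, as a careful person would: the job done as asked, in the order asked, and still so for the second after the job is handed in, with the robot touching nothing.
It also fails if it takes over 58 s, if anything falls off the work surface, if the arm or the gripper's body presses on something with over 40 N, if the wrist force passes 120 N, or if a joint passes its speed limit or range.

## Working session

There is one attempt and no reset: what is moved stays moved. The work goes in short steps, Python scripts to look and compute and a shell command to move; the robot and the scene stay as the last step left them, time stands still between calls to the robot, and variables do not carry over. Pictures are saved under pics/ and viewed, and the job is handed in when it is done.

```bash
mkdir -p pics
cat > h.py <<'E'
import numpy as np, cv2
from bench import robot
def snap(n,tag):
    s=robot.snapshot(n); np.savez(f'pics/{tag}.npz',**s); cv2.imwrite(f'pics/{tag}.png',s['image'][:,:,::-1]); return s
def load(tag): return dict(np.load(f'pics/{tag}.npz'))
def px2w(s,u,v,d=None):
    R=cv2.Rodrigues(s['rvec'])[0]; t=s['tvec'].reshape(3)
    d=s['depth'][int(round(v)),int(round(u))] if d is None else d
    c=np.linalg.inv(s['mtx'])@np.array([u,v,1.])*d
    return R.T@(c-t)
def ray_z(s,u,v,z):
    R=cv2.Rodrigues(s['rvec'])[0]; t=s['tvec'].reshape(3)
    o=-R.T@t; r=R.T@(np.linalg.inv(s['mtx'])@np.array([u,v,1.])); return o+r*(z-o[2])/r[2]
def w2px(s,p): return cv2.projectPoints(np.array(p,float).reshape(-1,3),s['rvec'],s['tvec'],s['mtx'],None)[0].reshape(-1,2)
def cloud(s):
    d=s['depth']; v,u=np.indices(d.shape); R=cv2.Rodrigues(s['rvec'])[0]; t=s['tvec'].reshape(3)
    c=np.stack([u,v,np.ones_like(u)],-1)@np.linalg.inv(s['mtx']).T*d[...,None]
    w=(c-t)@R; w[d==0]=np.nan; return w
def crop(tag,u0,v0,u1,v1,f,out):
    im=cv2.imread(f'pics/{tag}.png')[v0:v1,u0:u1]; cv2.imwrite(f'pics/{out}.png',cv2.resize(im,None,fx=f,fy=f,interpolation=cv2.INTER_CUBIC))
E
python3 - <<'E'
from h import *
for n in('scene','top'):
    s=snap(n,n+'0'); R=cv2.Rodrigues(s['rvec'])[0]; print(n,-R.T@s['tvec'].reshape(3),R[2])
o=robot.get_obs(); print({k:np.round(v,3) for k,v in o.items()})
E
```

```text
scene [0.99054426 0.63074924 1.35361328] [-0.32524733 -0.45196602 -0.8306268 ]
top [0.3469242  0.0208036  1.63527025] [ 0.1320631  -0.01342764 -0.99115036]
{'time': np.float64(0.1), 'joint_positions': array([-1.434,  0.088,  1.372, -0.   ,  1.684, -0.103]), 'qvel': array([ 0.002, -0.002, -0.004, -0.001,  0.001,  0.001]), 'joint_torque': array([ 2.0000e-03, -3.4125e+01, -3.0330e+01,  7.2000e-02,  3.0000e-02,
       -0.0000e+00]), 'tool_pos': array([ 0.131, -0.534,  0.226]), 'ee_rot': array([-3.14, -0.  ,  0.24]), 'wrist_force': array([-0.352, -0.494, -0.104]), 'wrist_torque': array([ 0.015, -0.038,  0.014]), 'width': np.float64(0.094)}
```

View pics/scene0.png

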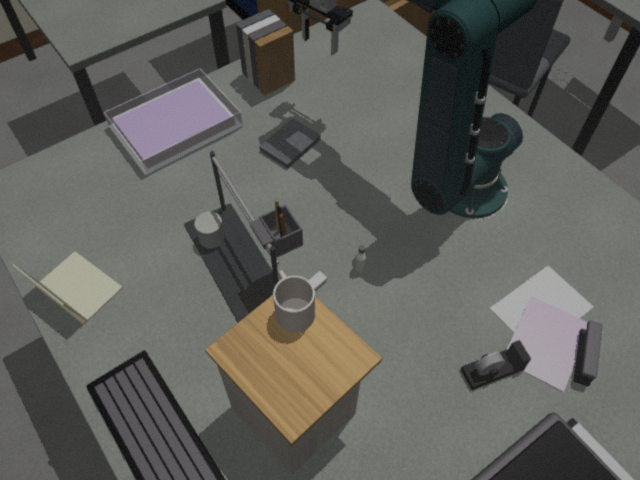

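View pics/top0.png

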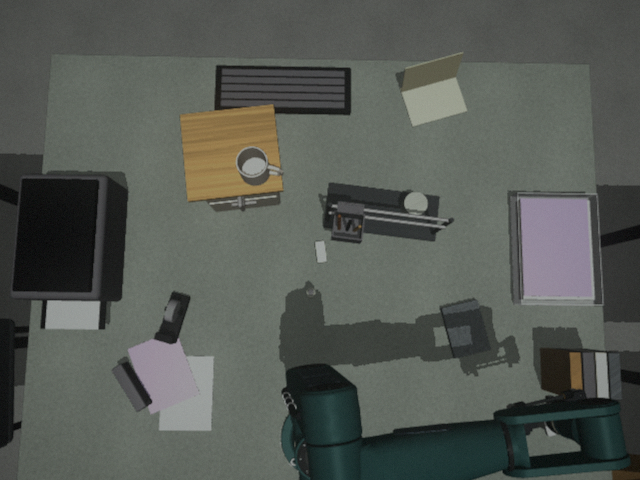

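Run:
```python
from h import *
crop('top0',170,95,300,225,6,'u0'); crop('top0',310,165,470,265,5,'r0')
```

```text
(no output)
```

View pics/u0.png

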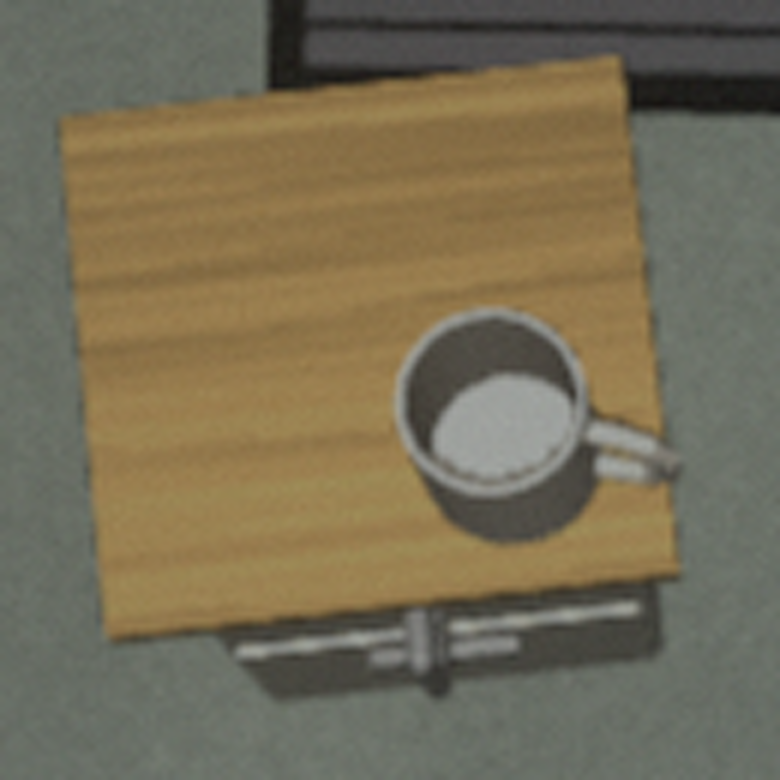

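View pics/r0.png

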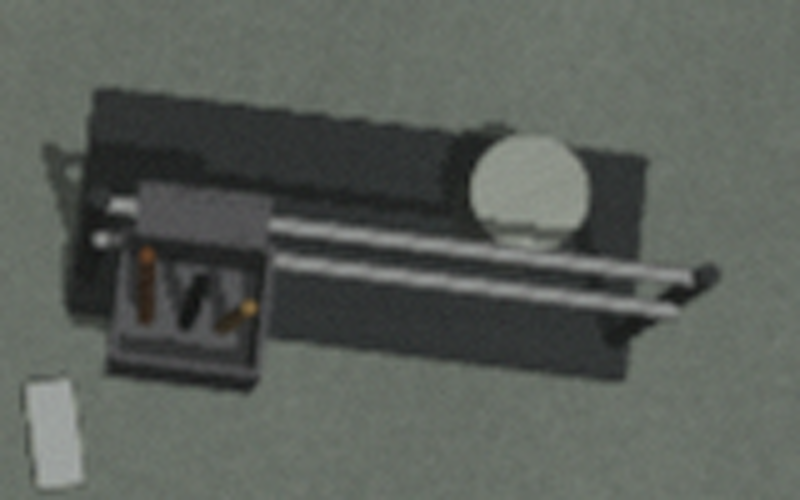

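Run:
```python
from h import *
s=load('top0')
C=[(62,118),(620,57),(678,575),(108,637)]
W=np.array([ray_z(s,170+u/6-.4,95+v/6-.4,.295) for u,v in C]); print(W.round(4))
print('sides',[np.linalg.norm(W[i]-W[(i+1)%4]).round(4) for i in range(4)])
yl=W[3]-W[2]; yawu=np.arctan2(-yl[0],yl[1]); yl2=W[0]-W[3]; print('yaw',yawu,np.arctan2(yl2[1],yl2[0]))
yaw=(yawu+np.arctan2(yl2[1],yl2[0]))/2
ex=np.array([np.cos(yaw),np.sin(yaw),0]); ey=np.array([-np.sin(yaw),np.cos(yaw),0])
m=(W[2]+W[3])/2; m[2]=0
org=m-.015*ex; print('unit',org.round(4),'pull',(org+.01*ex).round(4))
hp=ray_z(s,170+420/6-.4,95+610/6-.4,.21); print('handle top px',hp)
# rail
a=ray_z(s,310+110/5-.4,165+205/5-.4,.225); b=ray_z(s,310+695/5-.4,165+276/5-.4,.225); print('upbar',a.round(4),b.round(4),np.linalg.norm(a-b))
d=a-b; ry=np.arctan2(-d[0],d[1]); print('ryaw',ry)
a2=ray_z(s,310+100/5-.4,165+239/5-.4,.169); b2=ray_z(s,310+678/5-.4,165+312/5-.4,.169); print('lowbar',a2.round(4),b2.round(4))
P=cloud(s)
bp=[ray_z(s,310+u/5-.4,165+v/5-.4,.008) for u,v in[(95,90),(645,158),(625,380),(68,318)]]; print('base',np.round(bp,4))
print('mug',px2w(s,252,160))
```

```text
[[0.847  0.3625 0.295 ]
 [0.8786 0.1274 0.295 ]
 [0.654  0.0976 0.295 ]
 [0.6237 0.3329 0.295 ]]
sides [np.float64(0.2372), np.float64(0.2266), np.float64(0.2372), np.float64(0.2253)]
yaw 0.12807104103117317 0.13160415906271059
unit [0.624  0.2133 0.    ] pull [0.6339 0.2146 0.    ]
handle top px [0.65573724 0.21598483 0.21      ]
upbar [ 0.6316 -0.0277  0.225 ] [ 0.5989 -0.335   0.225 ] 0.30911055427193845
ryaw -0.10614923415760914
lowbar [ 0.624  -0.0243  0.169 ] [ 0.5888 -0.3395  0.169 ]
base [[ 0.7465 -0.0252  0.008 ]
 [ 0.71   -0.3605  0.008 ]
 [ 0.5734 -0.3464  0.008 ]
 [ 0.6058 -0.0106  0.008 ]]
mug [0.72833783 0.17527126 0.30384527]
```

Run:
```python
from h import *
s=load('top0')
p=[.634,.2146]
for z in(.21,.18,.15):print(z,(w2px(s,[p+[z]])-[170,95])*6)
P=cloud(s)
for v in range(196,212):print(v,[(round(P[v,u,0],3),round(P[v,u,1],3),round(P[v,u,2],3)) for u in (237,239,240,241,242,243,245)])
```

```text
0.21 [[419.11649742 655.98334506]]
0.18 [[427.75649793 669.3240661 ]]
0.15 [[436.05564658 682.13848976]]
196 [(np.float64(0.639), np.float64(0.212), np.float64(0.288)), (np.float64(0.64), np.float64(0.207), np.float64(0.285)), (np.float64(0.64), np.float64(0.205), np.float64(0.286)), (np.float64(0.641), np.float64(0.202), np.float64(0.283)), (np.float64(0.639), np.float64(0.199), np.float64(0.29)), (np.float64(0.64), np.float64(0.197), np.float64(0.285)), (np.float64(0.668), np.float64(0.208), np.float64(0.157))]
197 [(np.float64(0.652), np.float64(0.222), np.float64(0.215)), (np.float64(0.651), np.float64(0.216), np.float64(0.222)), (np.float64(0.653), np.float64(0.214), np.float64(0.213)), (np.float64(0.665), np.float64(0.219), np.float64(0.156)), (np.float64(0.665), np.float64(0.216), np.float64(0.159)), (np.float64(nan), np.float64(nan), np.float64(nan)), (np.float64(0.668), np.float64(0.21), np.float64(0.145))]
198 [(np.float64(0.65), np.float64(0.222), np.float64(0.213)), (np.float64(0.65), np.float64(0.217), np.float64(0.213)), (np.float64(0.65), np.float64(0.214), np.float64(
[... 4959 characters left out ...]
626), np.float64(0.219), np.float64(0.172)), (np.float64(0.625), np.float64(0.216), np.float64(0.177)), (np.float64(0.627), np.float64(0.214), np.float64(0.169)), (np.float64(0.627), np.float64(0.211), np.float64(0.169)), (np.float64(0.66), np.float64(0.228), np.float64(-0.005))]
211 [(np.float64(0.657), np.float64(0.252), np.float64(-0.007)), (np.float64(0.655), np.float64(0.245), np.float64(0.001)), (np.float64(0.656), np.float64(0.242), np.float64(-0.001)), (np.float64(0.626), np.float64(0.218), np.float64(0.157)), (np.float64(0.625), np.float64(0.215), np.float64(0.162)), (np.float64(0.626), np.float64(0.213), np.float64(0.157)), (np.float64(0.656), np.float64(0.227), np.float64(0.002))]
```

```bash
python3 -m inch '[{"linear":[0.35,0.35,0.25],"twist":-0.1,"gripper":0.6},{"linear":[0.7,0.7,0.5],"twist":-0.1,"gripper":0.6},{"linear":[1,1,0.8],"twist":-0.1,"gripper":0.6},{"linear":[1,1,0.8],"twist":-0.1,"gripper":0.6}]'
```

```text
time: 0.43
tool_pos: [0.2315, -0.4326, 0.3079]
ee_rot: [-3.14, -0.0, 0.135]
wrist_force: [0.9, -0.8, 0.1]
width: 0.0709
```

```bash
R=1
python3 -m inch '[{"linear":[0.2,0.33,0],"twist":0,"gripper":0.5},{"linear":[0.4,0.67,0],"twist":0,"gripper":0.5},{"linear":[0.6,1,0],"twist":0,"gripper":0.5}]'
python3 -m inch '[{"linear":[0.2,0.33,0],"twist":0,"gripper":0.5},{"linear":[0.4,0.67,0],"twist":0,"gripper":0.5},{"linear":[0.6,1,0],"twist":0,"gripper":0.5}]'
python3 -m inch '[{"linear":[0.2,0.33,0],"twist":0,"gripper":0.5},{"linear":[0.4,0.67,0],"twist":0,"gripper":0.5},{"linear":[0.6,1,0],"twist":0,"gripper":0.5}]'
python3 -m inch '[{"linear":[0.2,0.33,0],"twist":0,"gripper":0.5},{"linear":[0.4,0.67,0],"twist":0,"gripper":0.5},{"linear":[0.6,1,0],"twist":0,"gripper":0.5},{"linear":[0.6,1,0],"twist":0,"gripper":0.5}]'
```

```text
time: 0.68
tool_pos: [0.2913, -0.3327, 0.3076]
ee_rot: [3.141, -0.0, 0.135]
wrist_force: [0.9, -0.6, 0.7]
width: 0.0505
time: 0.93
tool_pos: [0.351, -0.2324, 0.3072]
ee_rot: [-3.141, 0.0, 0.135]
wrist_force: [1.2, 0.1, 0.5]
width: 0.0474
time: 1.18
tool_pos: [0.411, -0.1323, 0.3072]
ee_rot: [-3.142, 0.0, 0.135]
wrist_force: [1.1, -0.9, -0.6]
width: 0.047
time: 1.52
tool_pos: [0.4724, -0.0288, 0.3062]
ee_rot: [-3.138, 0.001, 0.144]
wrist_force: [-0.9, -0.5, -1.1]
width: 0.0472
```

```bash
python3 -m inch '[{"linear":[0.15,0.35,0],"twist":0,"gripper":0.5},{"linear":[0.3,0.7,0],"twist":0,"gripper":0.5},{"linear":[0.4,1,0],"twist":0,"gripper":0.5}]'
python3 -m inch '[{"linear":[0.15,0.35,0],"twist":0,"gripper":0.5},{"linear":[0.3,0.7,0],"twist":0,"gripper":0.5},{"linear":[0.4,1,0],"twist":0,"gripper":0.5}]'
python3 -m inch '[{"linear":[0.25,0.2,0],"twist":0,"gripper":0.5},{"linear":[0.5,0.4,0],"twist":0,"gripper":0.5},{"linear":[0.5,0.4,0],"twist":0,"gripper":0.5},{"linear":[0.5,0.4,0],"twist":0,"gripper":0.5}]'
python3 - <<'E'
from h import *
snap('top','top1');crop('top1',190,120,300,260,4,'t1')
snap('scene','sc1')
print(robot.get_obs()['tool_pos'],robot.get_obs()['ee_rot'])
E
```

```text
time: 1.77
tool_pos: [0.511, 0.0669, 0.3068]
ee_rot: [-3.141, 0.001, 0.135]
wrist_force: [0.3, -1.1, 0.1]
width: 0.0472
time: 2.02
tool_pos: [0.5512, 0.1672, 0.3066]
ee_rot: [3.141, 0.001, 0.135]
wrist_force: [0.4, -0.4, -0.3]
width: 0.0468
time: 2.35
tool_pos: [0.601, 0.2058, 0.3045]
ee_rot: [3.141, 0.005, 0.136]
wrist_force: [0.4, -0.8, 0.5]
width: 0.047
[0.60021661 0.20470288 0.30728547] [3.14093764e+00 1.22996729e-03 1.34241629e-01]
```

View pics/sc1.png

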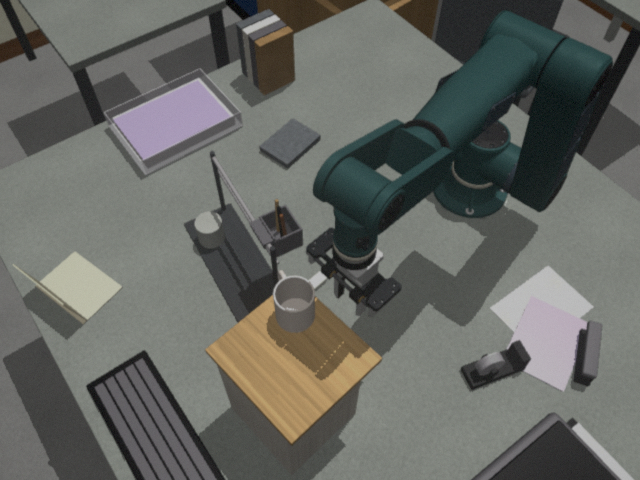

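View pics/top1.png

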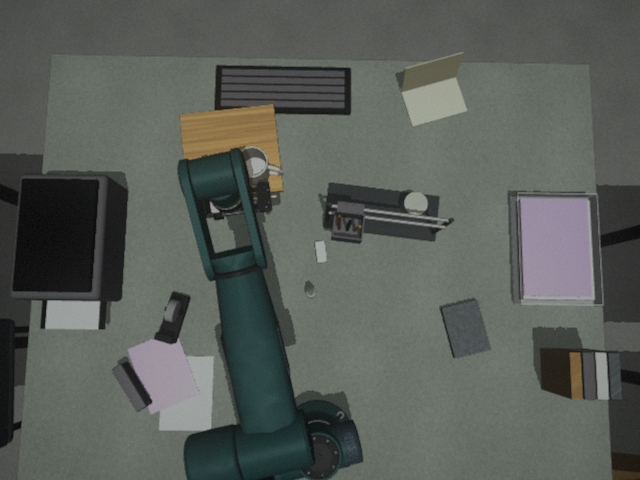

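```bash
python3 -m inch '[{"linear":[0.12,0.09,0],"twist":0,"gripper":0.5},{"linear":[0.12,0.09,-0.2],"twist":0,"gripper":0.5},{"linear":[0.12,0.09,-0.4],"twist":0,"gripper":0.5},{"linear":[0.12,0.09,-0.6],"twist":0,"gripper":0.5},{"linear":[0.12,0.09,-0.78],"twist":0,"gripper":0.5},{"linear":[0.12,0.09,-0.78],"twist":0,"gripper":0.5},{"linear":[0.12,0.09,-0.78],"twist":0,"gripper":0.5}]'
python3 - <<'E'
from h import *
print(robot.get_obs()['tool_pos'],robot.get_obs()['ee_rot'])
E
```

```text
time: 3.03
tool_pos: [0.6116, 0.2134, 0.2298]
ee_rot: [3.141, 0.001, 0.134]
wrist_force: [0.0, -0.4, 0.4]
width: 0.0471
[0.61159501 0.21342092 0.22980971] [3.14120278e+00 1.05767579e-03 1.33817839e-01]
```

```bash
python3 -m inch '[{"linear":[0.07,0.01,-0.03],"twist":0,"gripper":0.5},{"linear":[0.14,0.02,-0.06],"twist":0,"gripper":0.5},{"linear":[0.14,0.02,-0.07],"twist":0,"gripper":0.5},{"linear":[0.14,0.02,-0.07],"twist":0,"gripper":0.5}]'
python3 -m inch '[{"linear":[0,0,0],"twist":0,"gripper":0},{"linear":[0,0,0],"twist":0,"gripper":0},{"linear":[0,0,0],"twist":0,"gripper":0},{"linear":[0,0,0],"twist":0,"gripper":0},{"linear":[0,0,0],"twist":0,"gripper":0}]'
```

```text
time: 3.37
tool_pos: [0.6279, 0.2166, 0.2238]
ee_rot: [3.142, -0.003, 0.135]
wrist_force: [1.8, -0.8, 2.2]
width: 0.0472
time: 3.78
tool_pos: [0.6263, 0.2165, 0.222]
ee_rot: [3.141, 0.001, 0.135]
wrist_force: [1.6, -8.2, -0.3]
width: 0.0171
```

```bash
python3 -m inch '[{"linear":[0,0,0],"twist":0,"gripper":0},{"linear":[0,0,0],"twist":0,"gripper":0},{"linear":[0,0,0],"twist":0,"gripper":0}]'
```

```text
time: 4.03
tool_pos: [0.6267, 0.2139, 0.2219]
ee_rot: [3.136, 0.002, 0.133]
wrist_force: [0.5, -5.0, 0.4]
width: 0.0109
```

```bash
python3 -m inch '[{"linear":[-0.1,-0.01,0],"twist":0,"gripper":0},{"linear":[-0.2,-0.03,0],"twist":0,"gripper":0},{"linear":[-0.3,-0.04,0],"twist":0,"gripper":0},{"linear":[-0.4,-0.05,0],"twist":0,"gripper":0},{"linear":[-0.4,-0.05,0],"twist":0,"gripper":0}]'
```

```text
time: 4.45
tool_pos: [0.5853, 0.2084, 0.2219]
ee_rot: [3.135, 0.003, 0.133]
wrist_force: [-0.8, -7.6, -0.1]
width: 0.0106
```

Run:
```python
from h import *
snap('scene','sc2');crop('sc2',220,200,420,400,4,'s2')
snap('top','top2')
```

```text
(no output)
```

View pics/s2.png

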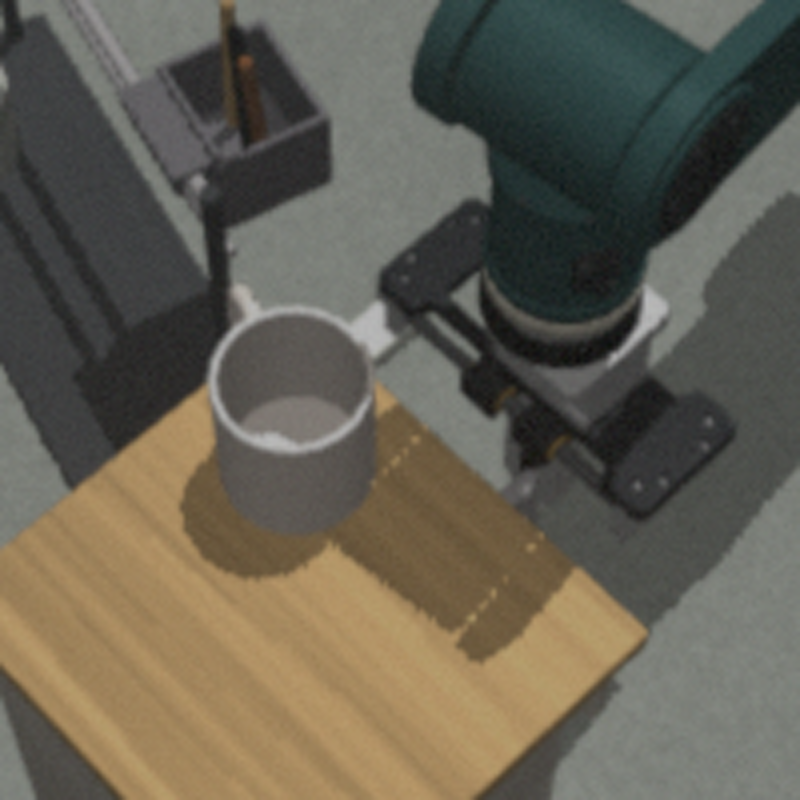

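```bash
python3 -m inch '[{"linear":[-0.15,-0.02,0],"twist":0,"gripper":0},{"linear":[-0.3,-0.04,0],"twist":0,"gripper":0},{"linear":[-0.45,-0.06,0],"twist":0,"gripper":0},{"linear":[-0.6,-0.08,0],"twist":0,"gripper":0},{"linear":[-0.75,-0.1,0],"twist":0,"gripper":0},{"linear":[-0.9,-0.12,0],"twist":0,"gripper":0},{"linear":[-0.95,-0.125,0],"twist":0,"gripper":0},{"linear":[-0.95,-0.125,0],"twist":0,"gripper":0}]'
python3 -m inch '[{"linear":[-0.03,-0.004,0],"twist":0,"gripper":0},{"linear":[-0.06,-0.008,0],"twist":0,"gripper":0},{"linear":[-0.09,-0.012,0],"twist":0,"gripper":0},{"linear":[-0.12,-0.015,0],"twist":0,"gripper":0},{"linear":[-0.12,-0.015,0],"twist":0,"gripper":0}]'
```

```text
time: 5.22
tool_pos: [0.4902, 0.1959, 0.2219]
ee_rot: [3.135, 0.003, 0.133]
wrist_force: [-0.5, -8.5, -0.3]
width: 0.0106
time: 5.63
tool_pos: [0.4839, 0.1951, 0.2219]
ee_rot: [3.135, -0.01, 0.132]
wrist_force: [13.6, -6.0, -5.8]
width: 0.0105
```

```bash
python3 -m inch '[{"linear":[0.04,0.0,0],"twist":0,"gripper":0.3},{"linear":[0.04,0.0,0],"twist":0,"gripper":0.6},{"linear":[0.04,0.0,0],"twist":0,"gripper":0.6},{"linear":[0.04,0.0,0],"twist":0,"gripper":0.6},{"linear":[0.04,0.0,0.3],"twist":0,"gripper":0.6},{"linear":[0.04,0.0,0.6],"twist":0,"gripper":0.6},{"linear":[-0.2,-0.4,0.95],"twist":0,"gripper":0.8},{"linear":[-0.6,-0.7,0.95],"twist":0,"gripper":1},{"linear":[-1,-1,0.95],"twist":0,"gripper":1},{"linear":[-1,-1,0.95],"twist":0,"gripper":1}]'
python3 - <<'E'
from h import *
snap('top','top3');crop('top3',170,120,310,260,5,'t3')
snap('scene','sc3')
E
```

```text
time: 6.47
tool_pos: [0.3777, 0.0969, 0.319]
ee_rot: [3.141, -0.002, 0.136]
wrist_force: [0.5, -0.1, -0.6]
width: 0.0742
```

View pics/t3.png

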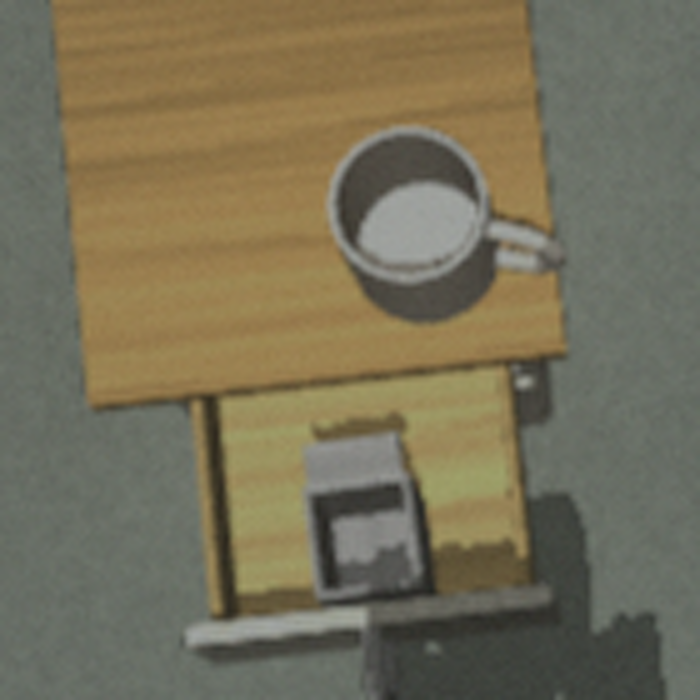

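View pics/sc3.png

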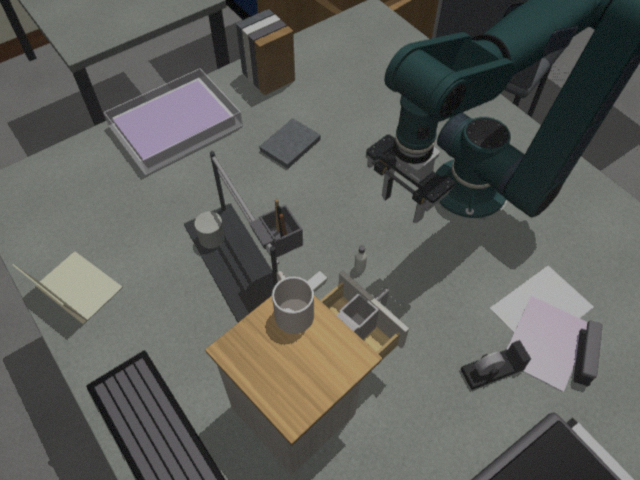

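Run:
```python
from h import *
crop('top3',222,198,264,246,14,'b3')
```

```text
(no output)
```

View pics/b3.png

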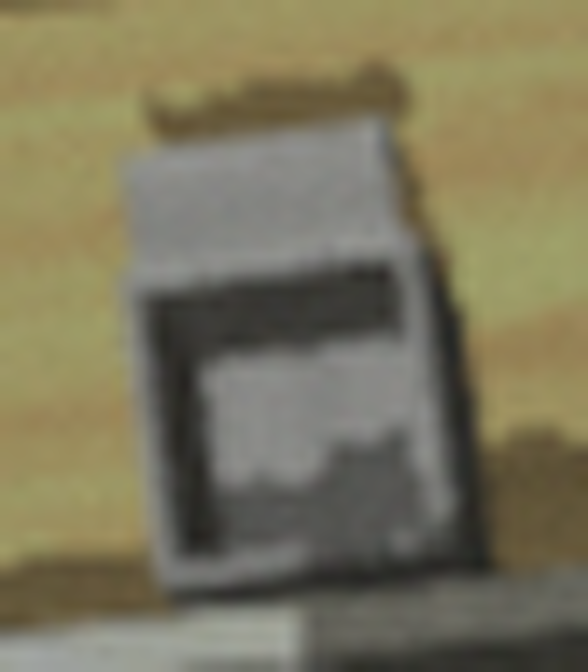

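Run:
```python
from h import *
s=load('top3')
for n,u,v in [('FL',162,588),('FR',455,550),('RL',130,278),('RR',420,240),('LL',128,158),('LR',387,120)]:
    print(n,ray_z(s,222+u/14-.46,198+v/14-.46,.225).round(4))
# drawer front panel top edge z=.22
for u,v in [(186,636),(550,594)]: print('panel',ray_z(s,170+u/5-.4,120+v/5-.4,.22).round(4))
```

```text
FL [0.5377 0.2269 0.225 ]
FR [0.5457 0.173  0.225 ]
RL [0.5959 0.2349 0.225 ]
RR [0.604  0.1812 0.225 ]
LL [0.6186 0.2361 0.225 ]
LR [0.6266 0.188  0.225 ]
panel [0.5183 0.2952 0.22  ]
panel [0.5433 0.1069 0.22  ]
```

```bash
python3 -m inch '[{"linear":[0.3,0.2,0],"twist":0,"gripper":1},{"linear":[0.6,0.4,0],"twist":0,"gripper":1},{"linear":[0.95,0.6,0],"twist":0,"gripper":1},{"linear":[0.95,0.6,0],"twist":0,"gripper":1}]'
python3 -m inch '[{"linear":[0.3,0.2,0],"twist":0,"gripper":1},{"linear":[0.6,0.35,0],"twist":0,"gripper":1},{"linear":[0.95,0.45,0],"twist":0,"gripper":1},{"linear":[0.95,0.45,0],"twist":0,"gripper":1},{"linear":[0.95,0.45,0],"twist":0,"gripper":1}]'
```

```text
time: 6.9
tool_pos: [0.479, 0.161, 0.3121]
ee_rot: [-3.14, 0.006, 0.138]
wrist_force: [-1.0, -0.2, -1.6]
width: 0.0942
time: 7.32
tool_pos: [0.5706, 0.2037, 0.3136]
ee_rot: [3.141, 0.007, 0.136]
wrist_force: [-0.6, 0.2, 0.0]
width: 0.0939
```

```bash
python3 -m inch '[{"linear":[0,0,-0.3],"twist":0,"gripper":1},{"linear":[0,0,-0.6],"twist":0,"gripper":1},{"linear":[0,0,-0.85],"twist":0,"gripper":1},{"linear":[0,0,-1],"twist":0,"gripper":1},{"linear":[0,0,-1],"twist":0,"gripper":1},{"linear":[0,0,-1],"twist":0,"gripper":1}]'
python3 - <<'E'
from h import *
print(robot.get_obs()['tool_pos'],robot.get_obs()['wrist_force'])
E
```

```text
time: 7.82
tool_pos: [0.5684, 0.2027, 0.2181]
ee_rot: [-3.142, 0.0, 0.135]
wrist_force: [-0.8, 0.2, -0.4]
width: 0.0937
[0.56841361 0.20265325 0.21808392] [-0.79249989  0.22181365 -0.41410285]
```

```bash
python3 -m inch '[{"linear":[0.02,0.01,-0.08],"twist":0,"gripper":1},{"linear":[0.02,0.01,-0.08],"twist":0,"gripper":1},{"linear":[0.02,0.01,-0.08],"twist":0,"gripper":0},{"linear":[0.02,0.01,-0.08],"twist":0,"gripper":0},{"linear":[0.02,0.01,-0.08],"twist":0,"gripper":0},{"linear":[0.02,0.01,-0.08],"twist":0,"gripper":0},{"linear":[0.02,0.01,-0.08],"twist":0,"gripper":0},{"linear":[0.02,0.01,-0.08],"twist":0,"gripper":0}]'
python3 -m inch '[{"linear":[0,0,0],"twist":0,"gripper":0},{"linear":[0,0,0],"twist":0,"gripper":0},{"linear":[0,0,0],"twist":0,"gripper":0}]'
```

```text
time: 8.48
tool_pos: [0.5717, 0.2038, 0.2096]
ee_rot: [-3.141, -0.0, 0.135]
wrist_force: [-0.2, 3.1, 1.0]
width: 0.0574
time: 8.73
tool_pos: [0.5717, 0.2039, 0.2096]
ee_rot: [-3.141, -0.0, 0.135]
wrist_force: [-0.5, 1.0, 0.8]
width: 0.056
```

```bash
python3 -m inch '[{"linear":[0,0,0.15],"twist":0,"gripper":0},{"linear":[0,0,0.35],"twist":0,"gripper":0},{"linear":[0,0,0.6],"twist":0,"gripper":0},{"linear":[0,0,0.85],"twist":0,"gripper":0},{"linear":[0,0,1],"twist":0,"gripper":0},{"linear":[0,0,1],"twist":0,"gripper":0}]'
python3 -m inch '[{"linear":[0,0,0.3],"twist":0,"gripper":0},{"linear":[-0.2,-0.1,0.4],"twist":0,"gripper":0},{"linear":[-0.45,-0.3,0.4],"twist":0,"gripper":0},{"linear":[-0.7,-0.55,0.4],"twist":0,"gripper":0},{"linear":[-1,-0.8,0.4],"twist":0,"gripper":0},{"linear":[-1,-0.8,0.4],"twist":0,"gripper":0},{"linear":[-1,-0.8,0.4],"twist":0,"gripper":0}]'
python3 - <<'E'
from h import *
snap('top','top4');crop('top4',170,120,330,280,5,'t4')
snap('scene','sc4');crop('sc4',220,130,420,350,3,'s4')
E
```

```text
time: 9.23
tool_pos: [0.5727, 0.2038, 0.314]
ee_rot: [-3.141, -0.007, 0.135]
wrist_force: [0.4, -0.3, -0.7]
width: 0.0561
time: 9.82
tool_pos: [0.4702, 0.1228, 0.3484]
ee_rot: [3.141, 0.001, 0.133]
wrist_force: [-0.3, 0.1, -0.9]
width: 0.0559
```

View pics/top4.png

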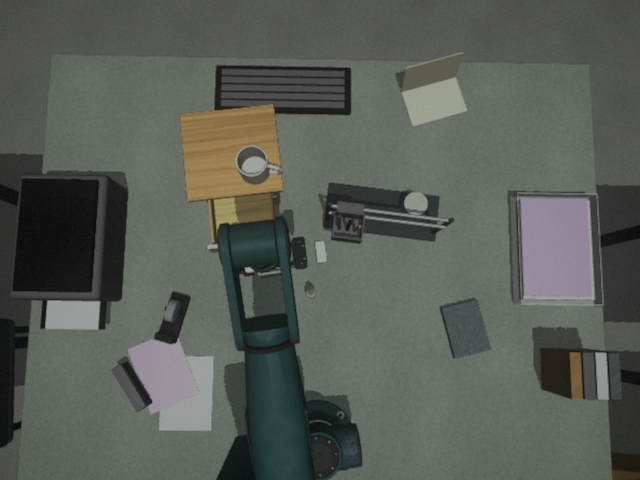

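View pics/s4.png

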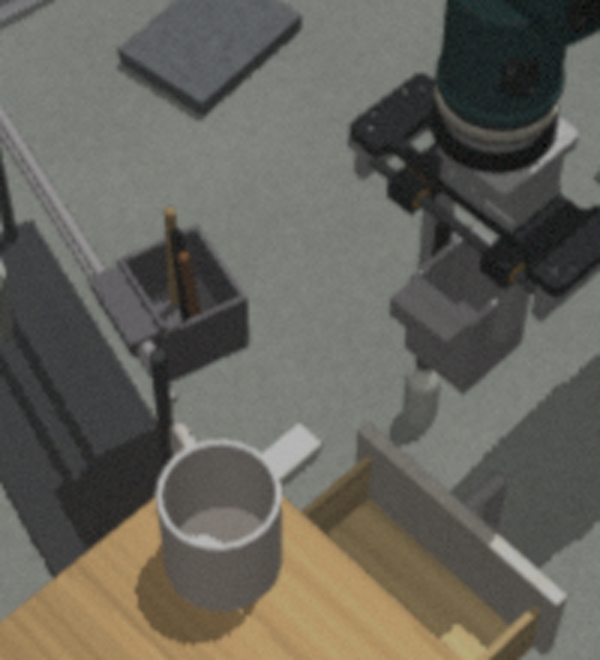

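```bash
python3 -m inch '[{"linear":[-0.1,-0.3,0],"twist":-0.05,"gripper":0},{"linear":[-0.2,-0.6,0],"twist":-0.1,"gripper":0},{"linear":[-0.3,-0.95,0],"twist":-0.17,"gripper":0},{"linear":[-0.3,-0.95,0],"twist":-0.225,"gripper":0}]'
python3 -m inch '[{"linear":[0,-0.3,0],"twist":0,"gripper":0},{"linear":[0,-0.6,0],"twist":0,"gripper":0},{"linear":[0,-0.95,0],"twist":0,"gripper":0}]'
python3 -m inch '[{"linear":[0,-0.3,0],"twist":0,"gripper":0},{"linear":[0,-0.6,0],"twist":0,"gripper":0},{"linear":[0,-0.95,0],"twist":0,"gripper":0}]'
python3 -m inch '[{"linear":[0.1,-0.2,-0.1],"twist":0,"gripper":0},{"linear":[0.2,-0.4,-0.3],"twist":0,"gripper":0},{"linear":[0.2,-0.63,-0.5],"twist":0,"gripper":0},{"linear":[0.2,-0.63,-0.5],"twist":0,"gripper":0},{"linear":[0.2,-0.63,-0.5],"twist":0,"gripper":0}]'
python3 - <<'E'
from h import *
s=load('top0'); g=s['image'].astype(float).sum(2)
# subpixel bars
for nm,f,z in (('up',lambda u: 165+ (205+(u-310)*5*0-0)/5,.22),):pass
def fit(p0,p1,z):
    pts=[]
    for u in range(370,438):
        vc=p0[1]+(u-p0[0])*(p1[1]-p0[1])/(p1[0]-p0[0]); v=np.arange(int(vc)-2,int(vc)+4)
        w=g[v,u]-g[v,u].min(); pts.append((u,(w*v).sum()/w.sum()))
    pts=np.array(pts); k=np.polyfit(pts[:,0],pts[:,1],1); r=pts[:,1]-np.polyval(k,pts[:,0]); m=abs(r)<.6; k=np.polyfit(pts[m,0],pts[m,1],1)
    a=ray_z(s,372,np.polyval(k,372),z); b=ray_z(s,436,np.polyval(k,436),z); print(a.round(4),b.round(4),'yaw',np.arctan2(-(a-b)[0],(a-b)[1]),'std',r[m].std(),m.sum()); return a,b
o=lambda u,v:(310+u/5-.4,165+v/5-.4)
a,b=fit(o(270,225),o(690,276),.221); fit(o(270,262),o(675,311),.165)
y=-.104; ex=np.array([np.cos(y),np.sin(y),0])
print('up bar . ex',a@ex,b@ex)
snap('scene','sc5');crop('sc5',180,100,430,300,3,'s5'); snap('top','top5');print(robot.get_obs()['tool_pos'])
E
```

```text
time: 10.25
tool_pos: [0.4417, 0.0247, 0.3492]
ee_rot: [3.138, 0.001, -0.11]
wrist_force: [-0.0, -0.3, 0.3]
width: 0.0559
time: 10.5
tool_pos: [0.4428, -0.0665, 0.3489]
ee_rot: [-3.141, 0.001, -0.097]
wrist_force: [0.9, -0.5, -2.1]
width: 0.0558
time: 10.75
tool_pos: [0.4429, -0.1623, 0.3488]
ee_rot: [-3.141, 0.001, -0.099]
wrist_force: [0.1, -0.2, -1.3]
width: 0.0559
time: 11.17
tool_pos: [0.462, -0.2246, 0.2965]
ee_rot: [-3.138, 0.005, -0.101]
wrist_force: [-0.5, 0.2, -1.0]
width: 0.056
[ 0.6215 -0.1342  0.221 ] [ 0.6028 -0.3028  0.221 ] yaw -0.11072371399660606 std 0.15917473082101824 64
[ 0.6124 -0.1404  0.165 ] [ 0.5931 -0.3154  0.165 ] yaw -0.1096706799451672 std 0.10638152559318936 68
up bar . ex 0.6320805979427532 0.6309399978878371
[ 0.4625458  -0.22383841  0.29982545]
```

View pics/s5.png

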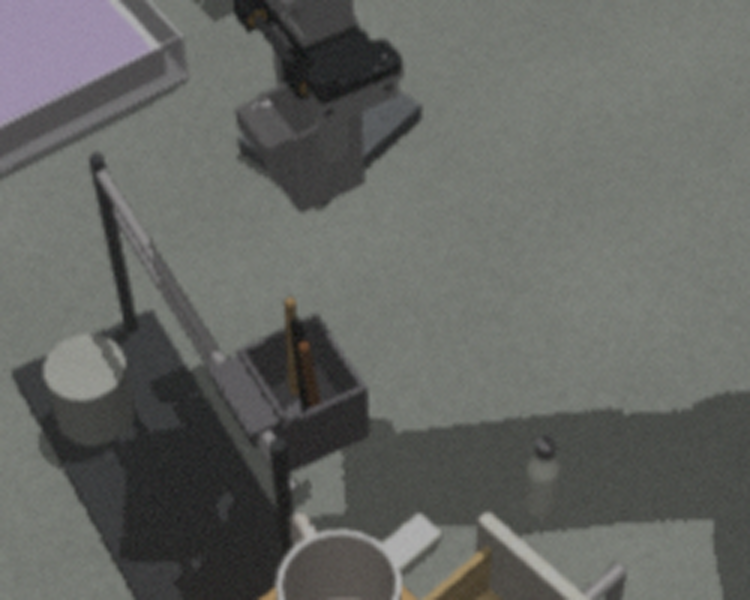

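```bash
python3 -m inch '[{"linear":[0.2,0,-0.15],"twist":-0.007,"gripper":0},{"linear":[0.4,0,-0.3],"twist":-0.007,"gripper":0},{"linear":[0.55,0,-0.45],"twist":-0.007,"gripper":0},{"linear":[0.6,0,-0.6],"twist":-0.007,"gripper":0},{"linear":[0.6,0,-0.66],"twist":-0.007,"gripper":0},{"linear":[0.6,0,-0.66],"twist":-0.007,"gripper":0},{"linear":[0.6,0,-0.66],"twist":-0.007,"gripper":0}]'
python3 -m inch '[{"linear":[0.1,-0.01,0],"twist":0,"gripper":0},{"linear":[0.2,-0.02,0],"twist":0,"gripper":0},{"linear":[0.3,-0.03,0],"twist":0,"gripper":0},{"linear":[0.3,-0.03,0],"twist":0,"gripper":0},{"linear":[0.3,-0.03,0],"twist":0,"gripper":0}]'
python3 - <<'E'
from h import *
snap('scene','sc6');crop('sc6',180,100,380,280,4,'s6'); 
o=robot.get_obs();print(o['tool_pos'],o['ee_rot'],o['wrist_force'])
E
```

```text
time: 11.85
tool_pos: [0.5218, -0.2237, 0.2348]
ee_rot: [3.141, -0.001, -0.107]
wrist_force: [-0.2, 0.5, -1.5]
width: 0.0558
time: 12.27
tool_pos: [0.5523, -0.2275, 0.234]
ee_rot: [3.141, -0.001, -0.108]
wrist_force: [-1.4, -0.7, -1.1]
width: 0.0558
[ 0.55194249 -0.22743561  0.23389039] [ 3.14125347e+00 -3.35060368e-04 -1.07821062e-01] [-0.4566437  -0.48609546 -1.39729188]
```

View pics/s6.png

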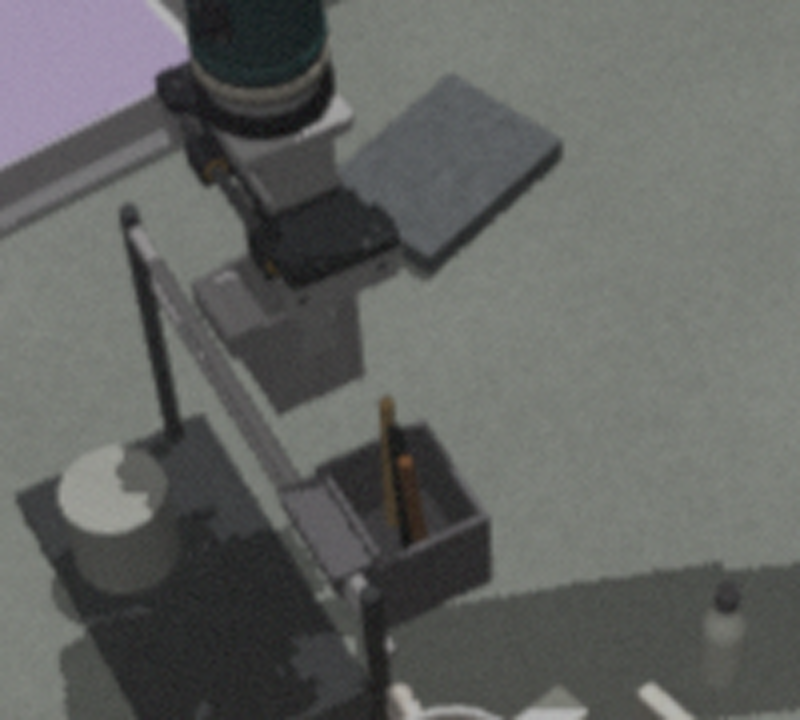

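```bash
python3 -m inch '[{"linear":[0.06,-0.006,0],"twist":0,"gripper":0},{"linear":[0.12,-0.012,0],"twist":0,"gripper":0},{"linear":[0.12,-0.012,0],"twist":0,"gripper":0},{"linear":[0.12,-0.012,0],"twist":0,"gripper":0}]'
python3 -m inch '[{"linear":[0.02,0,0],"twist":0,"gripper":0},{"linear":[0.03,0,0],"twist":0,"gripper":0},{"linear":[0.03,0,0],"twist":0,"gripper":0}]'
python3 -m inch '[{"linear":[0.02,0,0],"twist":0,"gripper":0},{"linear":[0.03,0,0],"twist":0,"gripper":0},{"linear":[0.03,0,0],"twist":0,"gripper":0}]'
```

```text
time: 12.65
tool_pos: [0.5638, -0.2285, 0.2333]
ee_rot: [-3.142, 0.0, -0.108]
wrist_force: [0.4, -0.6, -1.9]
width: 0.056
time: 12.9
tool_pos: [0.5664, -0.2285, 0.2335]
ee_rot: [3.141, 0.001, -0.108]
wrist_force: [-1.4, 0.7, -1.2]
width: 0.0558
time: 13.15
tool_pos: [0.5674, -0.2285, 0.2337]
ee_rot: [3.141, 0.006, -0.109]
wrist_force: [-6.2, 0.8, 1.5]
width: 0.0561
```

```bash
python3 -m inch '[{"linear":[0.02,0,0],"twist":0,"gripper":0},{"linear":[0.03,0,0],"twist":0,"gripper":0},{"linear":[0.03,0,0],"twist":0,"gripper":0}]'
python3 -m inch '[{"linear":[0.02,0,0],"twist":0,"gripper":0},{"linear":[0.03,0,0],"twist":0,"gripper":0},{"linear":[0.03,0,0],"twist":0,"gripper":0}]'
python3 - <<'E'
from h import *
snap('scene','sc7');crop('sc7',200,110,330,230,6,'s7');
E
```

```text
time: 13.4
tool_pos: [0.5695, -0.2282, 0.2341]
ee_rot: [-3.141, 0.008, -0.109]
wrist_force: [-8.0, 1.9, 4.4]
width: 0.0556
time: 13.65
tool_pos: [0.5724, -0.2284, 0.2345]
ee_rot: [3.141, 0.007, -0.109]
wrist_force: [-10.2, 1.2, 5.1]
width: 0.0557
```

View pics/s7.png

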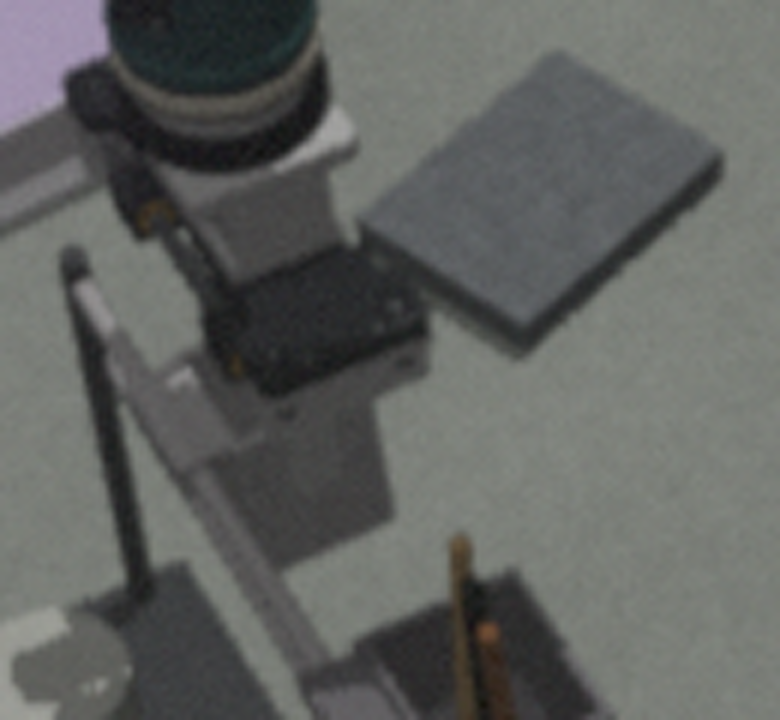

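```bash
python3 -m inch '[{"linear":[0.02,0,0],"twist":0,"gripper":0},{"linear":[0.03,0,0],"twist":0,"gripper":0},{"linear":[0.03,0,0],"twist":0,"gripper":0}]'
python3 -m inch '[{"linear":[0,0,-0.02],"twist":0,"gripper":0},{"linear":[0,0,-0.04],"twist":0,"gripper":0},{"linear":[0,0,-0.04],"twist":0,"gripper":0}]'
python3 - <<'E'
from h import *
snap('scene','sc8');crop('sc8',200,110,330,230,6,'s8'); snap('top','top8');crop('top8',340,180,450,260,7,'t8')
E
```

```text
time: 13.95
tool_pos: [0.5756, -0.2286, 0.2349]
ee_rot: [3.14, 0.007, -0.109]
wrist_force: [-8.6, 0.1, 5.3]
width: 0.0559
time: 14.2
tool_pos: [0.5752, -0.2286, 0.2308]
ee_rot: [3.141, 0.007, -0.109]
wrist_force: [-9.9, 0.3, 6.8]
width: 0.0556
```

View pics/s8.png

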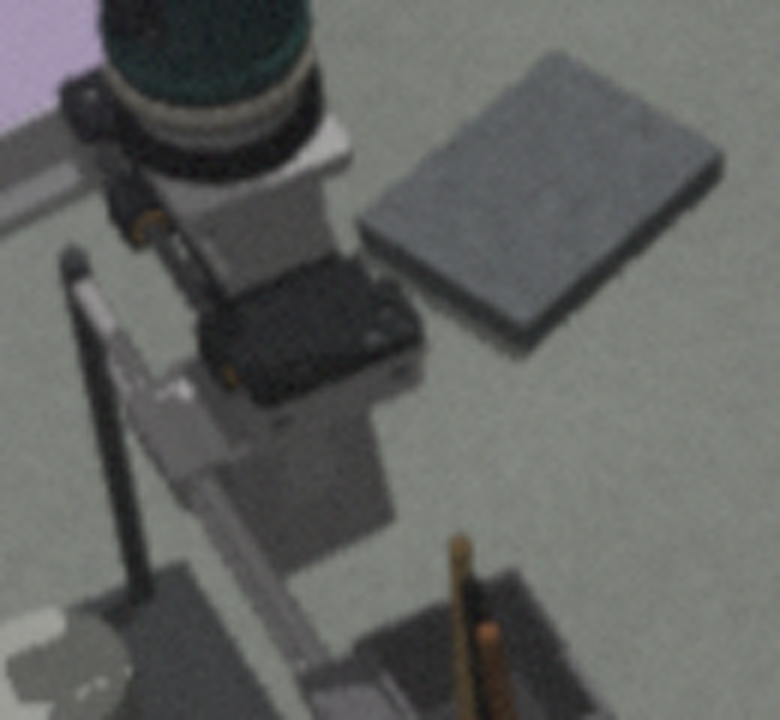

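View pics/t8.png

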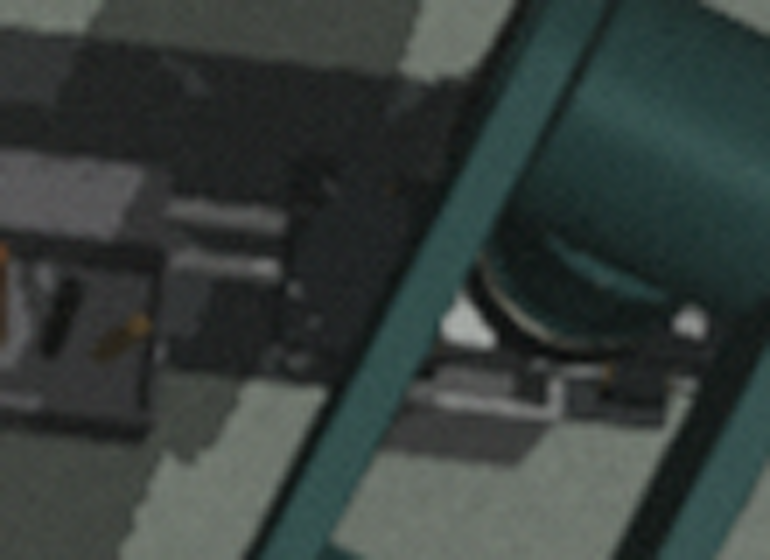

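```bash
python3 -m inch '[{"linear":[0,0,-0.02],"twist":0,"gripper":0},{"linear":[0,0,-0.04],"twist":0,"gripper":0},{"linear":[0,0,-0.06],"twist":0,"gripper":0},{"linear":[0,0,-0.06],"twist":0,"gripper":0}]'
python3 -m inch '[{"linear":[0,0,-0.02],"twist":0,"gripper":0},{"linear":[0,0,-0.04],"twist":0,"gripper":0},{"linear":[0,0,-0.04],"twist":0,"gripper":0}]'
```

```text
time: 14.63
tool_pos: [0.5748, -0.2285, 0.2251]
ee_rot: [3.141, 0.008, -0.109]
wrist_force: [-10.9, 0.5, 7.0]
width: 0.0556
time: 14.88
tool_pos: [0.5745, -0.2285, 0.2213]
ee_rot: [3.141, 0.009, -0.11]
wrist_force: [-12.9, 1.1, 8.2]
width: 0.0554
```

```bash
python3 -m inch '[{"linear":[-0.01,0,-0.02],"twist":0,"gripper":0},{"linear":[-0.02,0,-0.03],"twist":0,"gripper":0},{"linear":[-0.02,0,-0.03],"twist":0,"gripper":0}]'
python3 -m inch '[{"linear":[0,0,-0.02],"twist":0,"gripper":0},{"linear":[0,0,-0.03],"twist":0,"gripper":0},{"linear":[0,0,-0.03],"twist":0,"gripper":0}]'
python3 - <<'E'
from h import *
snap('scene','sc9');crop('sc9',200,110,330,230,6,'s9')
E
```

```text
time: 15.13
tool_pos: [0.5739, -0.2285, 0.2177]
ee_rot: [3.141, 0.005, -0.109]
wrist_force: [-8.2, 1.0, 3.7]
width: 0.0558
time: 15.38
tool_pos: [0.5738, -0.2285, 0.2164]
ee_rot: [3.14, 0.004, -0.109]
wrist_force: [-10.1, 1.1, 8.7]
width: 0.0557
```

View pics/s9.png

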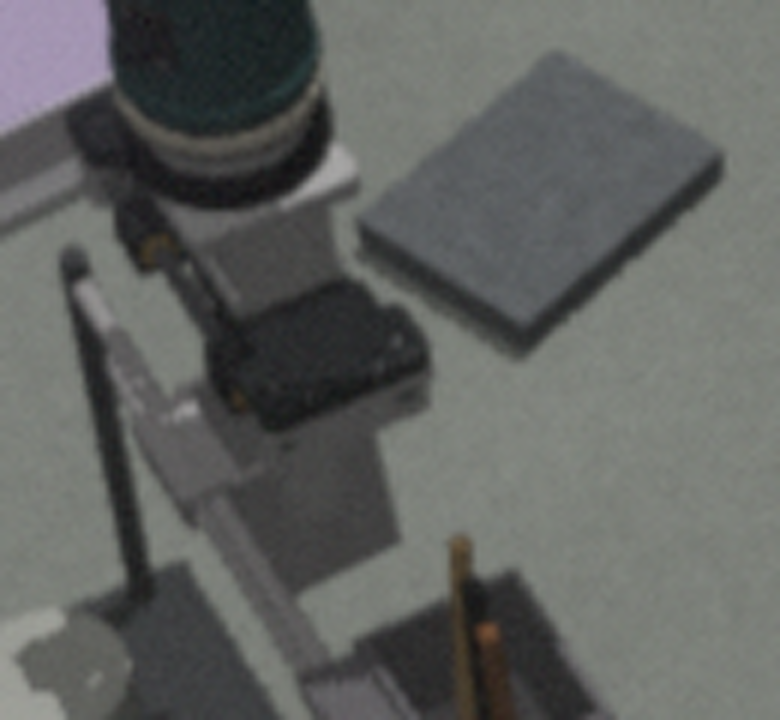

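```bash
python3 -m inch '[{"linear":[-0.02,0,-0.005],"twist":0,"gripper":0},{"linear":[-0.04,0,-0.01],"twist":0,"gripper":0},{"linear":[-0.04,0,-0.01],"twist":0,"gripper":0}]'
python3 -m inch '[{"linear":[-0.02,0,-0.005],"twist":0,"gripper":0},{"linear":[-0.03,0,-0.01],"twist":0,"gripper":0},{"linear":[-0.03,0,-0.01],"twist":0,"gripper":0}]'
```

```text
time: 15.68
tool_pos: [0.573, -0.2285, 0.216]
ee_rot: [3.14, -0.004, -0.108]
wrist_force: [-2.7, 1.0, 7.6]
width: 0.0559
time: 15.93
tool_pos: [0.5725, -0.2286, 0.2158]
ee_rot: [3.14, -0.011, -0.107]
wrist_force: [2.3, 1.0, 6.9]
width: 0.0559
```

```bash
python3 -m inch '[{"linear":[0,0,0.02],"twist":0,"gripper":0},{"linear":[0,0,0.03],"twist":0,"gripper":0},{"linear":[0,0,0.03],"twist":0,"gripper":0}]'
python3 -m inch '[{"linear":[-0.01,0,0],"twist":0,"gripper":0},{"linear":[-0.02,0,0],"twist":0,"gripper":0},{"linear":[-0.02,0,0],"twist":0,"gripper":0}]'
```

```text
time: 16.18
tool_pos: [0.5709, -0.2286, 0.2161]
ee_rot: [3.141, -0.004, -0.107]
wrist_force: [2.3, 0.1, 4.5]
width: 0.056
time: 16.43
tool_pos: [0.5694, -0.2287, 0.2162]
ee_rot: [3.141, -0.006, -0.107]
wrist_force: [4.4, 0.8, 5.8]
width: 0.056
```

```bash
python3 -m inch '[{"linear":[-0.01,0,0],"twist":0,"gripper":0},{"linear":[-0.02,0,0],"twist":0,"gripper":0},{"linear":[-0.02,0,0],"twist":0,"gripper":0}]'
python3 -m inch '[{"linear":[0,0,0.01],"twist":0,"gripper":0},{"linear":[0,0,0.02],"twist":0,"gripper":0},{"linear":[0,0,0.02],"twist":0,"gripper":0}]'
python3 - <<'E'
from h import *
snap('scene','sc10');crop('sc10',200,110,330,230,6,'s10')
E
```

```text
time: 16.68
tool_pos: [0.5687, -0.2288, 0.2161]
ee_rot: [3.141, -0.009, -0.107]
wrist_force: [9.5, 0.1, 5.1]
width: 0.0558
time: 16.93
tool_pos: [0.5687, -0.2287, 0.2162]
ee_rot: [3.141, -0.007, -0.107]
wrist_force: [10.9, -0.4, -0.3]
width: 0.0558
```

View pics/s10.png

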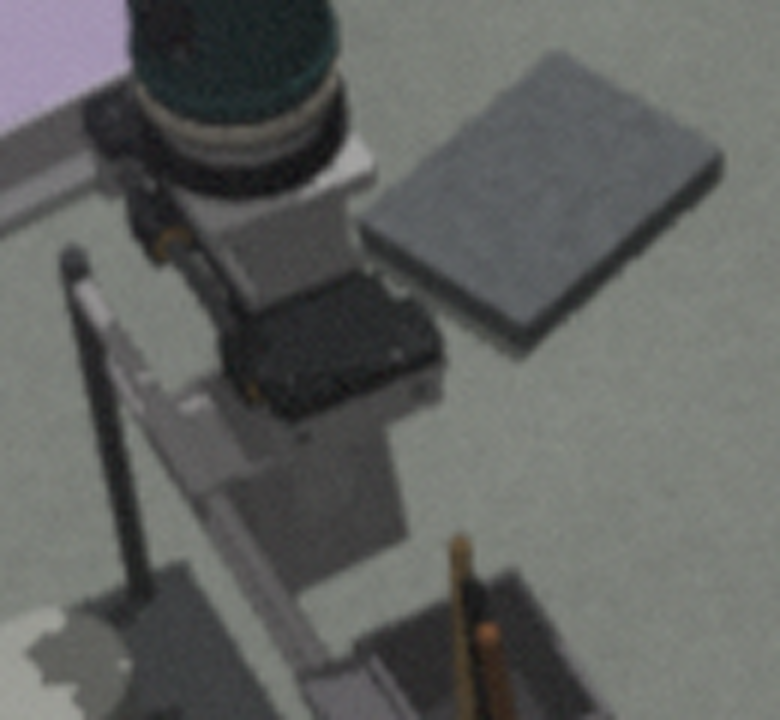

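```bash
python3 -m inch '[{"linear":[0.02,0,0],"twist":0,"gripper":0},{"linear":[0.03,0,0],"twist":0,"gripper":0},{"linear":[0.03,0,0],"twist":0,"gripper":0.65},{"linear":[0.03,0,0],"twist":0,"gripper":0.7},{"linear":[0.03,0,0],"twist":0,"gripper":0.75},{"linear":[0.03,0,0],"twist":0,"gripper":0.8},{"linear":[0.03,0,0],"twist":0,"gripper":0.8},{"linear":[0.03,0,0],"twist":0,"gripper":0.8}]'
python3 - <<'E'
from h import *
snap('scene','sc11');crop('sc11',200,110,330,230,6,'s11')
E
```

```text
time: 17.65
tool_pos: [0.5683, -0.2284, 0.2162]
ee_rot: [-3.141, 0.001, -0.108]
wrist_force: [0.6, 0.3, 0.5]
width: 0.0749
```

View pics/s11.png

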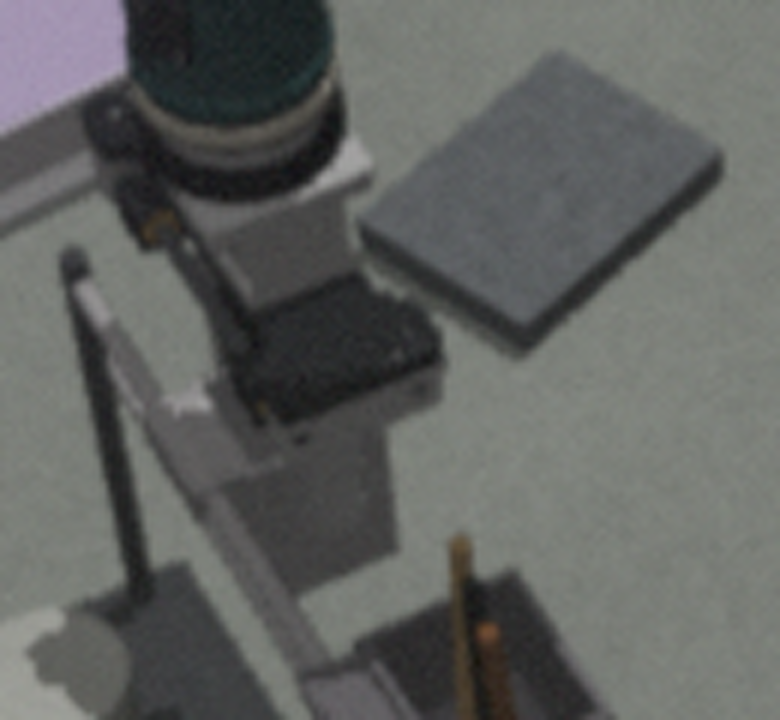

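```bash
python3 -m inch '[{"linear":[0,0,0],"twist":0,"gripper":0.9},{"linear":[0,0,0.15],"twist":0,"gripper":0.9},{"linear":[0,0,0.4],"twist":0,"gripper":0.9},{"linear":[0,0,0.7],"twist":0,"gripper":0.9},{"linear":[0,0,1],"twist":0,"gripper":0.9},{"linear":[0,0,1],"twist":0,"gripper":0.9}]'
python3 -m inch '[{"linear":[-0.35,0,0.2],"twist":0,"gripper":0.9},{"linear":[-0.7,0,0.2],"twist":0,"gripper":0.9},{"linear":[-1,0,0.2],"twist":0,"gripper":0.9},{"linear":[-1,0,0.2],"twist":0,"gripper":0.9}]'
python3 -m inch '[{"linear":[-0.35,0,0],"twist":0,"gripper":0.5},{"linear":[-0.7,0,0],"twist":0,"gripper":0},{"linear":[-1,0,0],"twist":0,"gripper":0},{"linear":[-1,0,0],"twist":0,"gripper":0}]'
python3 - <<'E'
from h import *
snap('scene','sc12');crop('sc12',190,110,330,250,5,'s12')
snap('top','top12');crop('top12',310,165,470,265,5,'t12')
E
```

```text
time: 18.2
tool_pos: [0.5701, -0.2292, 0.3246]
ee_rot: [3.137, -0.012, -0.108]
wrist_force: [0.0, -0.1, 0.9]
width: 0.0846
time: 18.53
tool_pos: [0.4648, -0.2283, 0.3376]
ee_rot: [3.14, 0.0, -0.11]
wrist_force: [1.2, 0.2, 0.2]
width: 0.0845
time: 18.87
tool_pos: [0.3656, -0.2283, 0.3373]
ee_rot: [3.14, -0.0, -0.111]
wrist_force: [0.5, -0.7, -0.1]
width: 0.061
```

View pics/s12.png

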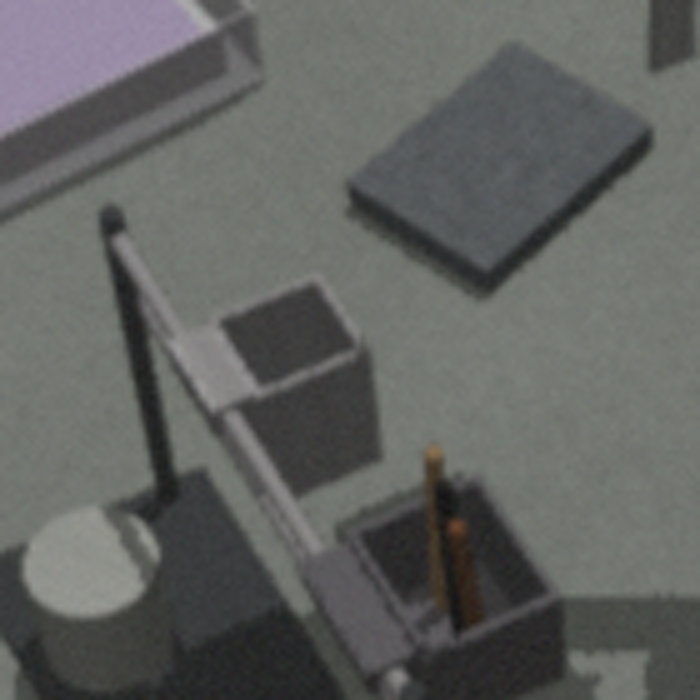

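View pics/t12.png

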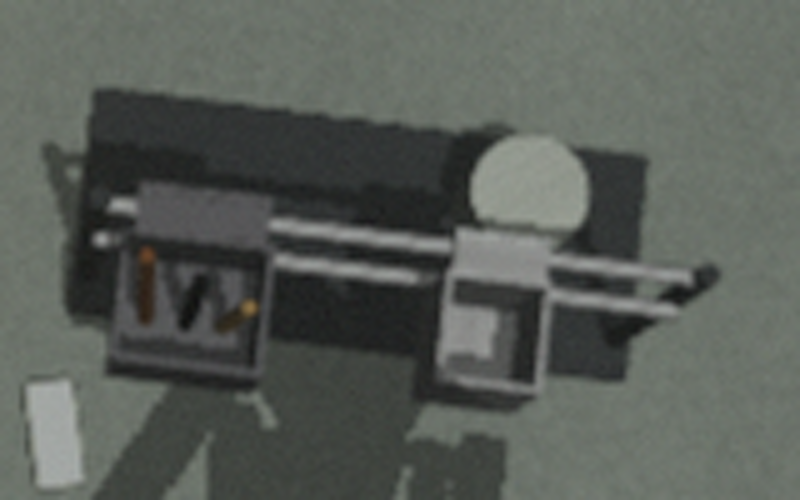

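Run:
```python
from h import *
s=load('top12'); sc=load('sc12')
y=-.109; ex=np.array([np.cos(y),np.sin(y),0]); ey=np.array([-np.sin(y),np.cos(y),0])
# origin bar pt at bin middle
C=np.array([.5675,-.2287,0])
def pts(th):
    # flat bin; tilt foot to -x about upper bar (43,·,76)
    out=[]
    for b in [(-30,28,85),(-30,-28,85),(-30,28,0),(-30,-28,0),(30,28,0),(30,-28,0),(52,25,85),(52,-25,85)]:
        dx,dz=b[0]-43,b[2]-76
        X=43+dx*np.cos(th)+dz*np.sin(th); Z=76-dx*np.sin(th)+dz*np.cos(th)
        out.append(C+ex*X/1e3+ey*b[1]/1e3+np.array([0,0,.144+Z/1e3]))
    return out
im=cv2.imread('pics/top12.png'); im2=cv2.imread('pics/sc12.png')
def draw(s,im,box,f,name):
    u0,v0,u1,v1=box; g=cv2.resize(im[v0:v1,u0:u1],None,fx=f,fy=f,interpolation=cv2.INTER_CUBIC)
    for th,c in((0,(0,255,0)),(np.radians(8),(0,0,255))):
        for p in w2px(s,pts(th)):
            q=((p-[u0,v0]+.5)*f).astype(int); cv2.circle(g,tuple(int(x) for x in q),3,c,1)
    cv2.imwrite(f'pics/{name}.png',g)
draw(s,im,(385,200,435,255),11,'ov_t'); draw(sc,im2,(215,155,280,220),9,'ov_s')
P=cloud(s)
# front wall & rim points
c=C+ex*0
for nm,PP in(('top',P),('scene',cloud(sc))):
    Q=(PP-C)@np.stack([ex,ey,[0,0,1]],1)
    m=(abs(Q[...,1])<.024)&(Q[...,2]>.15)&(Q[...,2]<.22)&(Q[...,0]<-.02)&(Q[...,0]>-.06); print(nm,'front pts',m.sum(), np.polyfit(Q[m][:,2],Q[m][:,0],1) if m.sum()>5 else '')
    m=(abs(Q[...,1])<.018)&(Q[...,0]>.033)&(Q[...,0]<.05)&(Q[...,2]>.2); print('lip z',np.median(Q[m][:,2]))
    m=(abs(Q[...,1])<.02)&(abs(Q[...,0])<.022)&(Q[...,2]>.12)&(Q[...,2]<.17)
    if m.sum()>5: A=np.c_[Q[m][:,:2],np.ones(m.sum())]; print('floor',np.linalg.lstsq(A,Q[m][:,2],rcond=None)[0])
    m=(Q[...,1]<-.024)&(Q[...,1]>-.034)|((Q[...,1]>.024)&(Q[...,1]<.034)); m&=(Q[...,2]>.21)&(Q[...,2]<.24)&(abs(Q[...,0])<.03)
    if m.sum()>5: print('rim slope',np.polyfit(Q[m][:,0],Q[m][:,2],1),m.sum())
```

```text
top front pts 70 [ 0.02117963 -0.03519986]
lip z 0.23025010551292946
floor [-0.01482994 -0.03677915  0.14896645]
rim slope [0.02892522 0.22677797] 78
scene front pts 46 [-0.02293778 -0.01972948]
lip z 0.23087316258427554
rim slope [0.01160316 0.22268225] 248
```

View pics/ov_t.png

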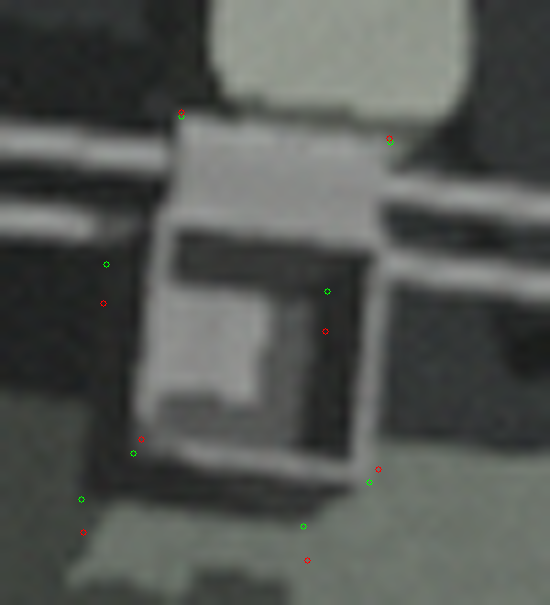

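View pics/ov_s.png

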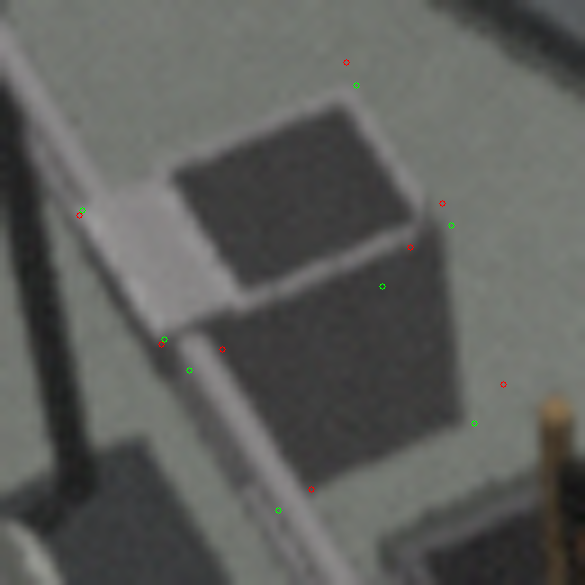

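Run:
```python
from h import *
s0=load('top0'); s=load('top12'); 
y=.13; E=np.array([[np.cos(y),np.sin(y),0],[-np.sin(y),np.cos(y),0],[0,0,1]]); org=np.array([.624,.2133,0])
for nm,ss in(('shut',s0),('now',s)):
    Q=(cloud(ss)-org)@E.T
    m=(abs(Q[...,1])<.004)&(Q[...,2]>.155)&(Q[...,2]<.20)&(Q[...,0]<.03)&(Q[...,0]>-.2)
    print(nm,m.sum(),'handle front x',np.round(np.sort(Q[m][:,0])[:25],4), np.median(Q[m][:,0]))
    m=(abs(Q[...,1])<.08)&(abs(Q[...,1])>.04)&(Q[...,2]>.19)&(Q[...,2]<.212)&(Q[...,0]<.06)&(Q[...,0]>-.2)
    print('face',m.sum(),np.round(np.percentile(Q[m][:,0],[5,25,50,75]),4))
crop('top12',170,95,310,240,5,'d12')
a=s0['image'].astype(int).sum(2);b=s['image'].astype(int).sum(2)
```

```text
shut 19 handle front x [0.0014 0.0015 0.0021 0.0021 0.0024 0.0025 0.0025 0.0027 0.0034 0.0047
 0.0048 0.0062 0.0186 0.0208 0.0217 0.0242 0.0267 0.027  0.0296] 0.004673130940538249Traceback (most recent call last):
  File "<stdin>", line 9, in <module>
    return _quantile_unchecked(
        a, q, axis, out, overwrite_input, method, keepdims, weights)
    return _ureduce(a,
                    func=_quantile_ureduce_func,
    ...<5 lines>...
                    overwrite_input=overwrite_input,
                    method=method)
    r = func(a, **kwargs)
    result = _quantile(arr,
                       quantiles=q,
    ...<2 lines>...
                       out=out,
                       weights=wgt)
    slices_having_nans = np.isnan(arr[-1, ...])
                                  ~~~^^^^^^^^^
IndexError: index -1 is out of bounds for axis 0 with size 0
```

View pics/top12.png

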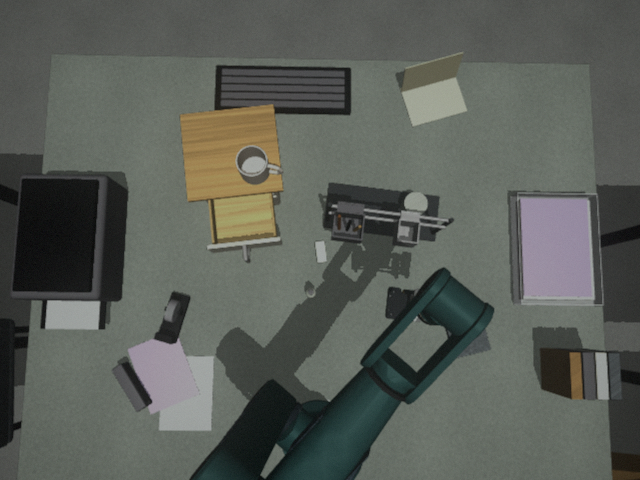

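Run:
```python
from h import *
s0=load('top0'); s=load('top12'); 
y=.13; E=np.array([[np.cos(y),np.sin(y),0],[-np.sin(y),np.cos(y),0],[0,0,1]]); org=np.array([.624,.2133,0])
for nm,ss in(('shut',s0),('now',s)):
    Q=(cloud(ss)-org)@E.T
    m=(abs(Q[...,1])<.004)&(Q[...,2]>.155)&(Q[...,2]<.20)&(Q[...,0]<.03)&(Q[...,0]>-.2)
    print(nm,m.sum(),'handle front x',np.round(np.sort(Q[m][:,0])[:25],4))
crop('top12',195,200,295,275,8,'d12')
```

```text
shut 19 handle front x [0.0014 0.0015 0.0021 0.0021 0.0024 0.0025 0.0025 0.0027 0.0034 0.0047
 0.0048 0.0062 0.0186 0.0208 0.0217 0.0242 0.0267 0.027  0.0296]
now 16 handle front x [-0.1419 -0.1418 -0.1416 -0.1405 -0.1402 -0.123  -0.12   -0.1173 -0.1144
 -0.1142 -0.112  -0.112  -0.1065 -0.1015 -0.1009 -0.1003]
```

View pics/d12.png

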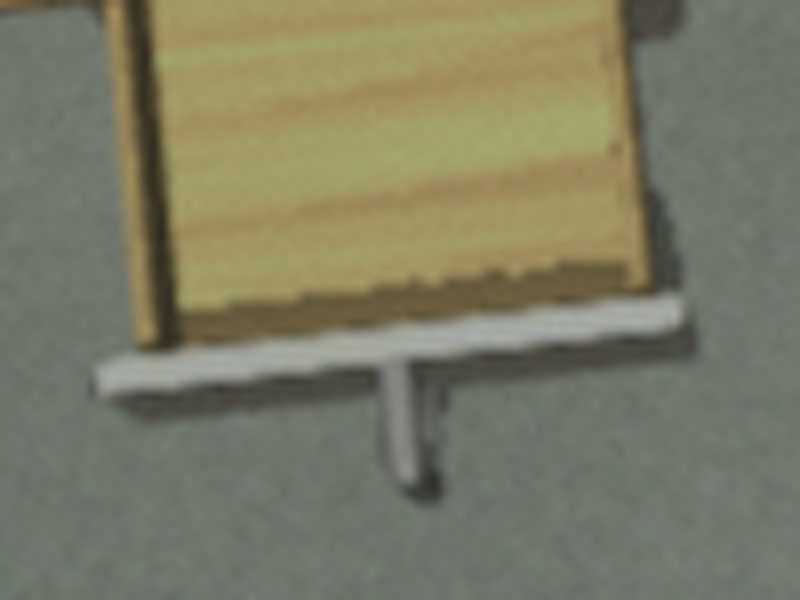

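Run:
```python
from h import *
s0=load('top0');s=load('top12'); 
y=.13; E=np.array([[np.cos(y),np.sin(y),0],[-np.sin(y),np.cos(y),0],[0,0,1]]); org=np.array([.624,.2133,0])
for u,v in[(100,397),(685,325),(95,365),(680,296)]: print(((ray_z(s,195+u/8-.44,200+v/8-.44,.22)-org)@E.T).round(4))
print('handle tip now',((ray_z(s,195+410/8-.44,200+484/8-.44,.21)-org)@E.T).round(4))
Q=(cloud(s)-org)@E.T
m=(abs(Q[...,1])<.09)&(abs(Q[...,1])>.02)&(Q[...,2]>.213)&(Q[...,2]<.228)&(Q[...,0]<-.05)&(Q[...,0]>-.2); print(np.percentile(Q[m][:,0],[2,10,50,90,98]).round(4))
m3=load('top3');Q=(cloud(m3)-org)@E.T
m=(Q[...,1]<.09)&(Q[...,1]>.03)&(Q[...,2]>.213)&(Q[...,2]<.228)&(Q[...,0]<-.05)&(Q[...,0]>-.2); print('before bin',np.percentile(Q[m][:,0],[2,10,50,90,98]).round(4))
# bystander shifts by template matching
a=cv2.cvtColor(s0['image'],cv2.COLOR_RGB2GRAY);b=cv2.cvtColor(s['image'],cv2.COLOR_RGB2GRAY)
for n,(u,v,w,h) in dict(glue=(301,280,20,20),mug=(233,143,54,36),tape=(150,288,45,58),tin=(402,190,28,18),eraser=(311,236,20,32)).items():
    r=cv2.matchTemplate(b[v-8:v+h+8,u-8:u+w+8],a[v:v+h,u:u+w],cv2.TM_CCOEFF_NORMED); _,mx,_,l=cv2.minMaxLoc(r); print(n,l[0]-8,l[1]-8,round(mx,2))
```

```text
[-0.1005  0.0948  0.22  ]
[-0.0986 -0.0961  0.22  ]
[-0.0899  0.0955  0.22  ]
[-0.089  -0.0955  0.22  ]
handle tip now [-0.1391 -0.0011  0.21  ]
[-0.101  -0.1004 -0.0954 -0.0902 -0.0891]
before bin [-0.1015 -0.1008 -0.0957 -0.091  -0.0894]
glue 0 0 0.44
mug 0 -1 0.98
tape 0 0 1.0
tin 0 0 1.0
eraser 0 0 0.96
```

Run:
```python
from h import *
def f(A,B,u,v,w,h):
    a=cv2.cvtColor(load(A)['image'],cv2.COLOR_RGB2GRAY);b=cv2.cvtColor(load(B)['image'],cv2.COLOR_RGB2GRAY)
    a=cv2.resize(a[v:v+h,u:u+w],None,fx=4,fy=4,interpolation=3);b=cv2.resize(b[v-6:v+h+6,u-6:u+w+6],None,fx=4,fy=4,interpolation=3)
    r=cv2.matchTemplate(b,a,cv2.TM_CCOEFF_NORMED);_,mx,_,l=cv2.minMaxLoc(r);return (l[0]/4-6,l[1]/4-6,round(mx,3))
print('mug scene',f('scene0','sc12',270,270,50,65),'rim',f('top0','top12',233,144,40,24),'glue scene',f('scene0','sc12',350,243,20,32))
print('book',f('sc1','sc12',258,118,65,50),'top12 vs top4 mug',f('top4','top12',233,144,40,24))
print('shelf/edge top',f('top0','top12',178,100,50,100))
```

```text
mug scene (-1.0, 1.0, 0.987) rim (0.0, -1.0, 0.985) glue scene (0.0, 0.0, 0.116)
book (0.0, 0.0, 0.969) top12 vs top4 mug (0.0, 0.0, 0.998)
shelf/edge top (0.0, 0.0, 0.962)
```

Run:
```python
from h import *
def f(A,B,u,v,w,h):
    a=cv2.cvtColor(load(A)['image'],cv2.COLOR_RGB2GRAY);b=cv2.cvtColor(load(B)['image'],cv2.COLOR_RGB2GRAY)
    a=cv2.resize(a[v:v+h,u:u+w],None,fx=4,fy=4,interpolation=3);b=cv2.resize(b[v-6:v+h+6,u-6:u+w+6],None,fx=4,fy=4,interpolation=3)
    r=cv2.matchTemplate(b,a,cv2.TM_CCOEFF_NORMED);_,mx,_,l=cv2.minMaxLoc(r);return (l[0]/4-6,l[1]/4-6,round(mx,3))
for t in('sc1','sc2','sc3','sc12'): print(t,f('scene0',t,272,275,46,42))
for t in('top0','top4','top12'):
    P=cloud(load(t)); 
    m=(abs(P[...,0]-.728)<.06)&(abs(P[...,1]-.175)<.05)&(P[...,2]>.365)&(P[...,2]<.395); print('mug',t,np.median(P[m],0).round(4),P[m].min(0).round(4),P[m].max(0).round(4))
for t in('top0','top1','top3','top12'):
    P=cloud(load(t));c=ray_z(load(t),309,290,.06); m=(abs(P[...,0]-c[0])<.05)&(abs(P[...,1]-c[1])<.05)&(P[...,2]>.04)&(P[...,2]<.11);print('glue',t,m.sum(),P[m].mean(0).round(4))
```

```text
sc1 (0.0, 0.0, 0.913)
sc2 (-1.0, 1.0, 0.94)
sc3 (-1.0, 1.0, 0.994)
sc12 (-1.0, 1.0, 0.994)
mug top0 [0.711  0.1676 0.3783] [0.6681 0.1267 0.3652] [0.7392 0.2069 0.3876]
mug top4 [0.7064 0.1682 0.3782] [0.6681 0.1266 0.365 ] [0.7423 0.2065 0.3865]
mug top12 [0.7046 0.1669 0.3779] [0.6681 0.1268 0.365 ] [0.7417 0.2066 0.3869]
glue top0 86 [0.4092 0.0254 0.0718]
glue top1 86 [0.4094 0.0256 0.0719]
glue top3 0 [nan nan nan]
glue top12 86 [0.4094 0.0256 0.072 ]<stdin>:11: RuntimeWarning: Mean of empty slice.
  ret = um.true_divide(
```

Run:
```python
from h import *
o=robot.get_obs();print(o['time'],o['wrist_force'],abs(o['qvel']).max())
robot.close_job()
```

```text
18.9667 [0.59171295 0.14475817 0.29145151] 0.03971857426184078
the job is handed in; nothing more can be done
```

The drawer is out to its stop, and the pen bin hangs released on the free stretch of the rail. I handed the job in at about 19 s, but I nudged the mug about 2 mm along the way.

- **Drawer:** The commands cannot tilt the tool, so I pinched the top of the handle from straight above and pulled until it met the stop. The front panel's face now measures about 100 mm in front of the unit's origin, which is fully out. It measured the same before and after I took the bin out.
- **Bin:** I tilted it by pressing its foot against the lower bar, then lowered the lip over the upper bar. I pulled back until the flange caught and let go. It swung down by itself and hangs about 12 mm to the right of the middle of the free stretch. Depth readings of its front wall from the two cameras differ in sign, at about +1.2° and −1.3°. An overlay of the expected flat pose in the top picture agrees that it hangs flat to within a degree or two. In the scene picture the overlay was off by a few pixels, so that view did not confirm it.
- **Mug:** It sits about 2 mm further back on the shelf than at the start. The gripper's body brushed it while I took the handle, because I had misjudged where the mug's front was. I left it there rather than risk moving it more.
- **Other things:** The glue stick, tape dispenser, tin, eraser and book show no shift in the pictures.

The highest wrist force in the readings at the end of each move was about 16 N. At hand-in the arm was clear of everything.

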